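# Crank the detergent canister down to its pouring stop and bolt it

### The arm

A 7-joint arm with a two-finger parallel gripper is mounted at the origin on the work surface. World frame = base frame: x ahead of the robot, y to its left, z up, the work surface at z = 0. Lengths are in m, angles in rad, forces in N, time in s.
With the tool pointing down it reaches from about 0.425 to 0.875 m from the base axis. Payload 8.4 kg.
Tool frame: the origin (TCP) lies between the finger pads; the fingertips stand 8 mm ahead of it and the grasp point (between the pads) lies 11 mm behind it; z points along the fingers, y is the line along which they close (so a half turn about z gives the same grasp; the last joint's range is limited). The gripper opens to 87 mm and grips with 3 to 60 N. Pads are 19 mm wide; open, the fingers measure 117 mm over their backs; the gripper's body (75 mm by 190 mm) begins 51 mm behind the grasp point.
Start: joints at [1.174, 0.333, 0.04, 1.465, -0.013, 1.343, -0.059], TCP at [0.191, -0.621, 0.231] pointing down, gripper open.
Joint ranges: [-2.58, 2.58], [-0.38, 2.09], [-1.3, 1.39], [0.25, 2.4], [-1.5, 4.64], [0.08, 2.09], [-2.65, 2.65]. Speed limits (rad/s): [2.22, 2.22, 2.79, 2.79, 3.14, 3.14, 3.14].

### API

Orientations are given as a rotation vector (axis times angle).
In Python, from plant import telemetry, imaging, manip gives the robot as it stands.
- The arm moves only by the shell command python3 -m crank 'ROWS' [FORCE]. ROWS is JSON, a list of rows, each an object with "claw": the finger opening in m, from 0 to 0.087; "dp": the shift along the world's x, y, z in m, a list of three; "delta_rot": the turn, a rotation vector about the world's x, y, z in rad, a list of three. A call has 1 to 12 rows; each row shifts and turns the commanded pose from where the row before left it; what a row does not reach is not made up. A row lasts 1/12 s, in which the tool goes at most 41.7 mm and 7.16 degrees, less where a joint would pass 70% of its speed; a pose out of reach is approached as far as the arm can. A call is refused whole if a number of a shift passes 0.0417 or a number of a turn 0.125, either way. A call with a gripper value outside its range is refused whole. The fingers move at their own pace and stop on an object; FORCE is the grip in N (left out, the last holds). Time passes only in rows, so rows that do not move let the fingers close. It gives the time, the measured TCP pose, the force, the opening and the grip force at its end, in the units of the state.
- telemetry.read_state(): the state, without advancing time (a new reading comes with each control period).
- imaging.camera(name): name is "side" or "top"; returns (picture, depth): 384x512x3 uint8, red, green, blue; 384x512 float32, m along the optical axis (not along the pixel's ray), 0 where there is no reading.
- imaging.calibration(name): a dict with "fx", "fy", "cx", "cy" (pixels), "distortion" ([k1, k2, p1, p2, k3] as OpenCV has them; the pictures are not rectified), "xyz" and "rotation" of the camera in the world. Camera axes: x right, y down, z forward; pixel columns grow to the right and rows downward; lengths in m; the calibration is good to about 2 mm. A picture is of the moment at which its call begins. calibration takes no time and is no camera call.
- manip.hand_in(): hands the job in; it is judged then, once.
The state is a dict: "t": time; "qpos": joint angles; "qvel": joint speeds; "effort": joint torques, N m; "tcp_pos": TCP position; "ee_rot": TCP orientation; "contact_force": force on the tool from outside, world axes, zero at the start; "torque": the same for the moment, N m; "width": finger opening in m; "gripper_force": force on a finger pad.
Only numpy, scipy, OpenCV 4.12 (cv2) and the standard library are available. Lean on these libraries where they do the work, as an engineer would, in place of code of your own. Each camera call takes 0.05 s, during which the arm holds its last target. There are 200 camera calls.

### The job

Take the crank of the canister tipper by its spinning grip and wind it clockwise (seen from above the grip) until the canister's cradle comes up against its pouring stop, without forcing the stop. Then let go and push the lock bolt on top of the stand fully down, so that the canister stays locked at the pouring angle; leave the jug, the bottle and the tray where they stand.

Things in the scene. Friction and masses are not known exactly. Their poses are not given: they have to be found in the camera images.
- tipper: grey steel stand bolted to the table: base plate 350 x 220 x 12 mm, two columns with the tipping cradle between. Origin on the table straight below the crank's gearbox; x points from the crank to the canister, y to the side to which the canister tips, z up. The front column (50 mm wide, 312 mm high) stands at x = 51 to 73 mm.
- crank_hub (a point): centre of the circle on which grip_mid runs, on the crank axis, 62 mm out from the slanting face of the gearbox (that face is centred above the stand's origin, 135 mm above the table). Its z axis is the crank axis, which leans 35 degrees from vertical towards the stand's -x; its y axis is level and is the stand's y.
- grip_mid (a point): middle of the black cylindrical grip (26 mm diameter, 70 mm long, its top 30 mm beyond this point), which spins freely on the end of the crank, on a circle of radius 55 mm about crank_hub, square to the crank axis. Its z axis runs along the grip towards its free end, parallel to the crank axis. The steel crank arm lies 42 mm below this point.
- crank (a joint): crank angle in rad, growing as it is wound clockwise seen looking down on the grip; starts between 0 and 3. Winding takes about 2 N at the grip. Nine turns tip the cradle by one turn, and the gear holds it where it is left. The stop comes somewhere between 7.5 and 11.5: its setting differs each time and is not reported, so it must be felt.
- cradle: the steel cradle that carries the white 120 x 160 x 240 mm detergent canister on two trunnions; origin on the trunnion axis 170 mm above the table, 90 mm along the stand's x; its z axis is upright at crank angle 0 and leans towards the stand's +y as it tips, by a ninth of the crank angle.
- stop_bar: fixed steel bar on the front column; its 12 mm stop pin is 120 mm to the +y side at trunnion height. A lug on the cradle's notched sector runs down onto it; then the crank goes hard: the push at the grip rises past 10 N within a few mm. More than 150 N on the pin (about 35 N at the grip) is forcing it. Origin as the stand's.
- bolt_top (a point): centre of the top face of the lock bolt's black knob (36 mm diameter, 19 mm high); the bolt stands upright 90 mm along the stand's x and this point is 345 mm above the table when the bolt is up.
- bolt (a joint): how far the lock bolt is pushed down, in m: 0 up (starts 0 to 0.002), 0.022 fully down. It takes 3.5 N and stays where it is left. Its 12 mm tip meets the rim of the cradle's sector after 4 mm and goes no deeper unless the 18 mm notch is under it, which is so only with the cradle at its stop (within 0.3 rad of crank).
- jug: clear mug-shaped measuring jug, 90 mm across, 100 mm high, on the table beside the crank, on the side to which the canister tips; origin under its centre
- softener: white bottle, 76 mm across, 210 mm high, on the table beyond the stand's rear end (away from the crank); origin under its centre
- peg_tray: grey open tray 150 x 100 x 60 mm, on the table beyond the stand's rear end, beside the bottle; origin under its centre
- guard (a point): middle of the underside of the steel splash guard that hangs over the crank, 281 mm above the table: a level plate 45 mm deep (along the stand's x) and 190 mm wide. A tool held upright on the grip would strike it or the column behind it: lean the tool with the grip.

How it is judged:
On the way, in this order (a step that is already met when the one before it is completed fails the run):
1. the crank's grip is held in the fingers (contact force between the fingers and grip above 1.5 N), for 0.2 s.
2. the cradle rests against its pouring stop (contact force between stop_bar and cradle above 1 N), for 0.2 s.
3. the lock bolt is fully down (value of joint bolt above 0.019 m), for 0.2 s.
At the end, for the whole second after the job is handed in: The cradle leans more than 0.78 rad from upright and is still, the lock bolt is down by more than 19 mm of its 22 mm (so its tip stands in the notch), and the jug, bottle and tray are within 30 mm of where they stood (value of joint bolt above 0.019 m and angle between cradle's own z axis and vertical above 0.78 rad and angular speed of cradle below 0.02 rad/s and distance of each of jug, softener, peg_tray from where it was at the start of the episode below 0.03 m); the robot touches nothing.
It fails at once if the stop is forced (more than 150 N on it) (contact force between stop_bar and cradle above 150 N).
It fails at once if a bystander is knocked aside or over (distance of any of jug, softener, peg_tray from where it was at the start of the episode above 0.03 m or angle between any of jug, softener's own z axis and vertical above 0.4 rad).
It also fails if it takes over 64 s, if anything falls off the work surface, if the arm or the gripper's body presses on something with over 40 N, if the wrist force passes 120 N, or if a joint passes its speed limit or range.

## Working session

There is one attempt and no reset: what is moved stays moved. The work goes in short steps, Python scripts to look and compute and a shell command to move; the robot and the scene stay as the last step left them, time stands still between calls to the robot, and variables do not carry over. Pictures are saved under pics/ and viewed, at most 10 in all, crops included, and the job is handed in when it is done.

```bash
ls; mkdir -p pics
python3 - <<'E'
from plant import telemetry, imaging
import cv2,numpy as np
for n in("side","top"):
    p,d=imaging.camera(n); cv2.imwrite(f"pics/{n}0.png",p[:,:,::-1]); np.savez(f"{n}0.npz",p=p,d=d)
    print(n,imaging.calibration(n))
s=telemetry.read_state(); print(s)
E
```

```text
pics
side {'fx': 368.8172119013672, 'fy': 368.8172119013672, 'cx': 256.2113605543672, 'cy': 190.5004263182674, 'distortion': array([0.03301287, 0.        , 0.        , 0.        , 0.        ]), 'xyz': array([1.17860431, 0.32737893, 0.79447536]), 'rotation': array([-1.2096594 , -2.23723526,  1.02459817])}
top {'fx': 394.817580639981, 'fy': 394.817580639981, 'cx': 254.30563345635792, 'cy': 189.62452770455718, 'distortion': array([0.01283225, 0.        , 0.        , 0.        , 0.        ]), 'xyz': array([ 0.46648667, -0.05205393,  1.21487007]), 'rotation': array([-2.12993043,  2.18535003, -0.14739657])}
{'t': 0.1, 'qpos': array([ 1.17381831,  0.33384432,  0.03990339,  1.46617237, -0.01342644,
        1.34328081, -0.05850757]), 'qvel': array([-0.00038346, -0.00174693, -0.00215818, -0.00302388, -0.00130962,
        0.00030461, -0.00061391]), 'effort': array([ 5.01618313e-03, -6.57802534e+01,  1.34086724e+00, -4.04703248e+01,
       -5.94031624e-02,  4.09349380e-02,  1.07926901e-04]), 'tcp_pos': array([ 0.19055766, -0.62101945,  0.22975109]), 'ee_rot': array([-3.10545614e+00, -4.65724225e-01,  4.59306788e-04]), 'contact_force': array([-0.46679094, -0.11771959,  1.07654897]), 'torque': array([-0.0422152 , -0.01085709,  0.02182992]), 'gripper_force': 0.0, 'width': 0.08690612994023542}
```

View pics/side0.png

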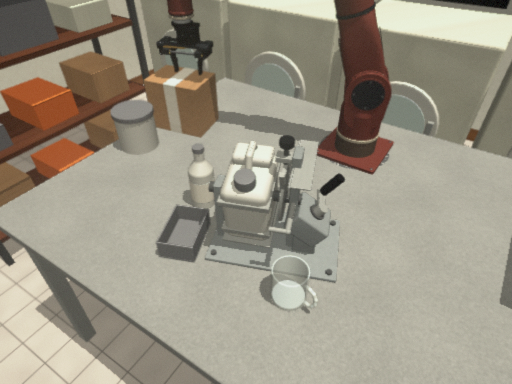

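View pics/top0.png

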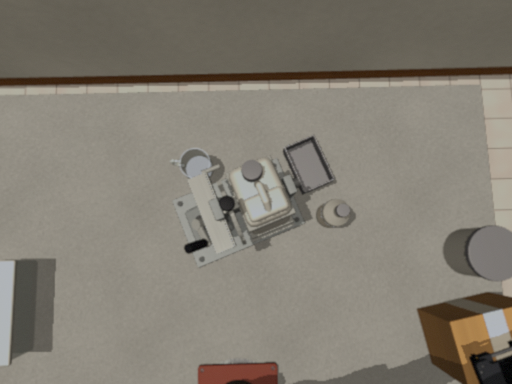

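The side view shows the knob at (287,142), the grip at (332,185) and the jug at (290,283). In the top view the knob is at (227,204), the grip at (196,245), the guard plate runs (200,175)–(225,245), and the jug is at (196,165). The robot base is at the bottom.

```bash
cat > h.py <<'E'
import numpy as np,cv2
from scipy.spatial.transform import Rotation as R
from plant import imaging,telemetry
def cloud(n,d):
    c=imaging.calibration(n); K=np.array([[c['fx'],0,c['cx']],[0,c['fy'],c['cy']],[0,0,1]])
    v,u=np.mgrid[:384,:512]
    q=cv2.undistortPoints(np.stack([u,v],-1).reshape(-1,1,2).astype(float),K,c['distortion']).reshape(384,512,2)
    P=np.dstack([q,np.ones((384,512))])*d[...,None]
    return P@R.from_rotvec(c['rotation']).as_matrix().T+c['xyz']
E
python3 - <<'E'
from h import *
for n,k,g,gu in(("top",(227,204),(196,245),(212,220)),("side",(287,142),(332,185),None)):
    f=np.load(n+"0.npz");p,d=f['p'].astype(int),f['d'];P=cloud(n,d);dark=(p.max(2)<60)&(d>0)
    v,u=np.mgrid[:384,:512]
    for nm,(a,b) in(("knob",k),("grip",g)):
        m=dark&(abs(u-a)<22)&(abs(v-b)<22)
        if nm=="knob": m&=(P[...,2]>.31)
        else: m&=(P[...,2]>.12)&(P[...,2]<.3)
        X=P[m]; print(n,nm,m.sum(),X.mean(0),X.min(0),X.max(0))
        if nm=="grip":
            w,V=np.linalg.eigh(np.cov(X.T));print(" axis",V[:,2],np.sqrt(w))
        else:
            t=X[X[:,2]>.337];print(" top",len(t),t.mean(0),(t.min(0)+t.max(0))/2)
    if n=="top":
        print("table z",np.median(P[100:150,50:120,2]))
        m=(abs(u-212)<40)&(abs(v-212)<50)&(abs(P[...,2]-.284)<.012)
        X=P[m];r=cv2.minAreaRect((X[:,:2]*1000).astype(np.float32));print("guard",m.sum(),r,np.median(X[:,2]))
        m=(abs(u-240)<80)&(abs(v-215)<65)&(abs(P[...,2]-np.median(P[100:150,50:120,2])-.012)<.004)
        X=P[m];r=cv2.minAreaRect((X[:,:2]*1000).astype(np.float32));print("plate",m.sum(),r)
    # jug
E
```

```text
top knob 171 [0.5510893  0.00260559 0.34364229] [ 0.53573492 -0.01189177  0.33193116] [0.56714082 0.01940471 0.3473686 ]
 top 170 [0.55116186 0.00267225 0.34371118] [0.55143787 0.00375647 0.34312452]
top grip 184 [0.45912988 0.09157715 0.20120459] [0.44339085 0.06625359 0.16725782] [0.47516159 0.11753974 0.22187328]
 axis [-0.22753395  0.62550685  0.74630388] [0.00453646 0.00607718 0.02071294]
table z 0.0006001314792456469
guard 1708 ((555.11083984375, -4.7490386962890625), (190.38238525390625, 152.1929931640625), 20.691425323486328) 0.28507741884366916
plate 1852 ((618.7446899414062, -51.25390625), (324.48101806640625, 472.0960998535156), 18.210798263549805)
side knob 154 [0.56215984 0.00521926 0.33928854] [ 0.54155764 -0.01060575  0.31670014] [0.57206965 0.01914797 0.34593111]
 top 109 [0.5599486  0.00429655 0.34226204] [0.55648385 0.00407892 0.34162202]
side grip 220 [0.46901361 0.09324267 0.19364699] [0.44658892 0.06693893 0.15872558] [0.48018806 0.11674977 0.22081975]
 axis [ 0.24711181 -0.53623162 -0.80708822] [0.00329524 0.00618494 0.02078239]
```

Run:
```python
from h import *
f=np.load("top0.npz");p,d=f['p'].astype(int),f['d'];P=cloud("top",d)
v,u=np.mgrid[:384,:512]
m=((abs(u-212)<30)&(abs(v-212)<50)&(abs(P[...,2]-.285)<.004)).astype(np.uint8)
m=cv2.morphologyEx(m,cv2.MORPH_OPEN,np.ones((3,3),np.uint8))
n,l,st,c=cv2.connectedComponentsWithStats(m);print(st,c.round())
i=l[215,210] or 1+st[1:,4].argmax()
X=P[l==i];r=cv2.minAreaRect((X[:,:2]*1000).astype(np.float32));print("guard",i,r,X[:,2].mean())
for yaw in np.radians([-69.3]):
    ex=np.array([np.cos(yaw),np.sin(yaw),0]);ey=np.array([-ex[1],ex[0],0])
    o=np.array([.553,.0035,0])-.09*ex
    S=np.dstack([(P-o)@ex,(P-o)@ey,P[...,2]])
    print("guard local",((X-o)@ex).min(),((X-o)@ex).max(),((X-o)@ey).min(),((X-o)@ey).max())
    # plate extents
    a=S[(abs(S[...,2]-.0126)<.004)&(S[...,0]>-.2)&(S[...,0]<.35)&(abs(S[...,1])<.16)]
    print("plate",np.percentile(a,[.5,2,98,99.5],axis=0).round(3).tolist())
    # canister front-to-back slice: x 100..200 ; z profile vs y
    for y in np.arange(-.14,.16,.01):
        k=(S[...,0]>.12)&(S[...,0]<.2)&(abs(S[...,1]-y)<.005)&(S[...,2]>.05)
        if k.sum()>5: print(round(y,3),k.sum(),np.percentile(S[k][:,2],[20,50,80]).round(3))
    g=P[(p.max(2)<60)&(abs(u-196)<22)&(abs(v-245)<22)&(P[...,2]>.12)]
    G=np.c_[(g-o)@ex,(g-o)@ey,g[:,2]];print("grip local",G.mean(0),G.min(0),G.max(0))
    a=np.radians(35);H=np.array([-.062*np.sin(a),0,.135+.062*np.cos(a)])
    hx=np.array([np.cos(a),0,np.sin(a)]);hz=np.array([-np.sin(a),0,np.cos(a)])
    L=np.c_[(G-H)@hx,(G-H)@[0,1,0],(G-H)@hz];print("in hub",L.mean(0),np.median(L,0),L.min(0),L.max(0))
c=imaging.calibration("top");
im=cv2.resize(f['p'][140:280,160:350,::-1],None,fx=4,fy=4,interpolation=cv2.INTER_CUBIC);cv2.imwrite("pics/crop.png",im)
```

```text
[[     0      0    512    384 195161]
 [   188    173     47     81   1429]
 [   217    181      5      4     18]] [[256. 191.]
 [210. 213.]
 [219. 182.]]
guard 1 ((536.9623413085938, 43.37568664550781), (190.32191467285156, 49.09397888183594), 20.855188369750977) 0.2852520383077234
guard local 0.02237222596249891 0.07168174709422206 -0.09612178706710006 0.09425747931854629
plate [[-0.068, -0.111, 0.009], [-0.067, -0.11, 0.009], [0.305, 0.106, 0.016], [0.336, 0.118, 0.016]]
-0.1 81 [0.07  0.072 0.074]
-0.09 109 [0.12  0.124 0.135]
-0.08 141 [0.158 0.18  0.22 ]
-0.07 140 [0.231 0.238 0.246]
-0.06 156 [0.252 0.268 0.28 ]
-0.05 147 [0.281 0.283 0.285]
-0.04 143 [0.281 0.284 0.289]
-0.03 142 [0.28  0.282 0.302]
-0.02 137 [0.277 0.28  0.304]
-0.01 138 [0.276 0.278 0.303]
0.0 109 [0.249 0.273 0.303]
0.01 131 [0.248 0.25  0.301]
0.02 120 [0.245 0.248 0.27 ]
0.03 123 [0.244 0.247 0.249]
0.04 144 [0.244 0.255 0.274]
0.05 134 [0.242 0.27  0.274]
0.06 130 [0.241 0.271 0.273]
0.07 117 [0.238 0.268 0.271]
0.08 92 [0.233 0.253 0.269]
0.09 6 [0.206 0.212 0.223]
grip local [-0.02337476 -0.05738128  0.2174666 ] [-0.05272182 -0.1005653   0.16725782] [ 0.11138731 -0.04543058  1.21487007]
in hub [ 0.02815341 -0.05738128  0.0189599 ] [ 0.01886266 -0.05692012  0.01215779] [-0.00144605 -0.1005653  -0.03452878] [ 0.71063117 -0.04543058  0.75868864]
```

View pics/crop.png

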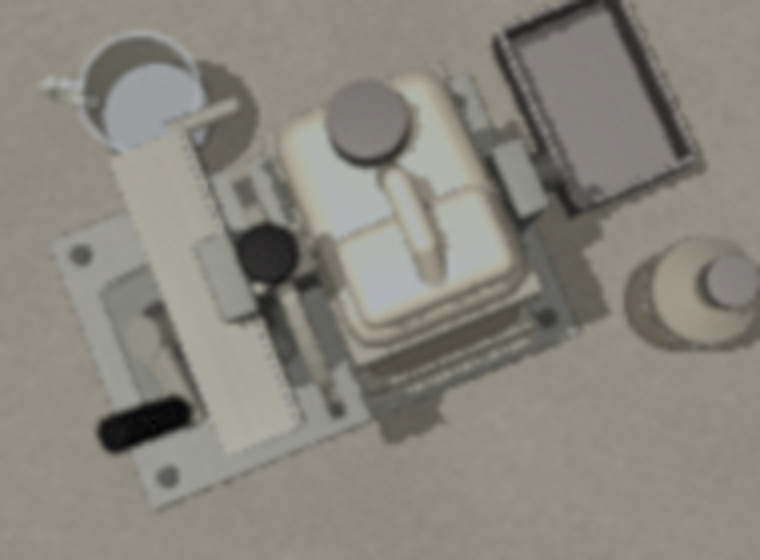

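The crop shows the grip at crop (145,424) with its free end to the left, and the guard clear to its right. The jug (140,90) lies under the guard's far end, and the knob is at (268,252).

```bash
cat >> h.py <<'E'
yaw=np.radians(-69.2); al=np.radians(35)
ex=np.array([np.cos(yaw),np.sin(yaw),0]);ey=np.array([-ex[1],ex[0],0]);ez=np.array([0,0,1.])
BOLT=np.array([.553,.0035,.345]); O=BOLT*[1,1,0]-.09*ex
hz=-np.sin(al)*ex+np.cos(al)*ez; hx=np.cos(al)*ex+np.sin(al)*ez
HUB=O+.135*ez+.062*hz
RT=np.column_stack([np.cross(ey,-hz),ey,-hz])   # tool on the grip
def tohub(P): return np.stack([(P-HUB)@hx,(P-HUB)@ey,(P-HUB)@hz],-1)
def cur():
    s=telemetry.read_state(); Rm=R.from_rotvec(s['ee_rot']).as_matrix(); return s,s['tcp_pos'],Rm
def need(p,Rm=None):
    s,q,C=cur(); print("dp",(p-q).round(4), "rot",None if Rm is None else R.from_matrix(Rm@C.T).as_rotvec().round(4))
E
python3 - <<'E'
from h import *
from scipy.optimize import least_squares
for n,g in(("top",(196,245)),("side",(332,185))):
    f=np.load(n+"0.npz");p,d=f['p'].astype(int),f['d'];P=cloud(n,d);v,u=np.mgrid[:384,:512]
    L=tohub(P[(p.max(2)<60)&(abs(u-g[0])<22)&(abs(v-g[1])<22)&(P[...,2]>.12)&(P[...,2]<.3)])
    L=L[(abs(L[:,2])<.025)]
    r=least_squares(lambda c:np.hypot(L[:,0]-c[0],L[:,1]-c[1])-.013,np.median(L[:,:2],0),loss='soft_l1',f_scale=.001)
    c=r.x;print(n,c,np.hypot(*c),np.degrees(np.arctan2(c[1],c[0])),len(L))
    m=(abs(u-(196 if n=="top" else 290))<25)&(abs(v-(165 if n=="top" else 283))<28)&(P[...,2]>.085)&(P[...,2]<.11)
    J=P[m];print("jug",J.mean(0),J.min(0),J.max(0))
print("HUB",HUB,"hz",hz,"hx",hx,"ey",ey)
th=np.radians(-82);g=HUB+.055*(np.cos(th)*hx+np.sin(th)*ey);print("grip",g,"TCP pre",g+.11*hz)
need(g+.11*hz,RT)
E
```

```text
top [ 0.00814849 -0.05566994] 0.05626313047548926 -81.67266364257318 108
jug [0.70755649 0.11910181 0.09712176] [0.65165992 0.06285198 0.08513188] [0.73726079 0.16929156 0.10564411]
side [ 0.02068905 -0.03539952] 0.04100198950671407 -59.69609216316031 149
jug [0.69867939 0.11058988 0.09460371] [0.65172633 0.06246129 0.08500246] [0.74111671 0.16919036 0.10264456]
HUB [0.50841215 0.12087834 0.18578743] hz [-0.20368099  0.53619398  0.81915204] hx [ 0.29088659 -0.76576436  0.57357644] ey [0.93482568 0.35510696 0.        ]
grip [0.45972371 0.09567597 0.19017788] TCP pre [0.4373188  0.15465731 0.2802846 ]
dp [0.2468 0.7757 0.0505] rot [-0.6138  0.2986  1.5804]
```

```bash
python3 -m crank '[{"claw":0.087,"dp":[0,0,0.04],"delta_rot":[0,0,0]},{"claw":0.087,"dp":[0,0,0.04],"delta_rot":[0,0,0]},{"claw":0.087,"dp":[0,0,0.04],"delta_rot":[0,0,0]},{"claw":0.087,"dp":[0,0,0.04],"delta_rot":[0,0,0]},{"claw":0.087,"dp":[0,0,0.04],"delta_rot":[0,0,0]},{"claw":0.087,"dp":[0,0,0.04],"delta_rot":[0,0,0]}]'
```

```text
t: 0.6
tcp_pos: [0.1905, -0.6208, 0.4724]
ee_rot: [-3.107, -0.466, 0.0]
contact_force: [0.7, -1.8, 0.8]
width: 0.0867
gripper_force: 0.0
```

```bash
python3 -m crank '[{"claw":0.087,"dp":[0.0215,0.035,0],"delta_rot":[0,0,0.07]},{"claw":0.087,"dp":[0.0215,0.035,0],"delta_rot":[0,0,0.07]},{"claw":0.087,"dp":[0.0215,0.035,0],"delta_rot":[0,0,0.07]},{"claw":0.087,"dp":[0.0215,0.035,0],"delta_rot":[0,0,0.07]},{"claw":0.087,"dp":[0.0215,0.035,0],"delta_rot":[0,0,0.07]},{"claw":0.087,"dp":[0.0215,0.035,0],"delta_rot":[0,0,0.07]},{"claw":0.087,"dp":[0.0215,0.035,0],"delta_rot":[0,0,0.07]},{"claw":0.087,"dp":[0.0215,0.035,0],"delta_rot":[0,0,0.07]},{"claw":0.087,"dp":[0.0215,0.035,0],"delta_rot":[0,0,0.07]},{"claw":0.087,"dp":[0.0215,0.035,0],"delta_rot":[0,0,0.07]},{"claw":0.087,"dp":[0.0215,0.035,0],"delta_rot":[0,0,0.07]},{"claw":0.087,"dp":[0.0215,0.035,0],"delta_rot":[0,0,0.07]}]'
python3 -m crank '[{"claw":0.087,"dp":[0,0.04,0],"delta_rot":[0,0,0.084]},{"claw":0.087,"dp":[0,0.04,0],"delta_rot":[0,0,0.084]},{"claw":0.087,"dp":[0,0.04,0],"delta_rot":[0,0,0.084]},{"claw":0.087,"dp":[0,0.04,0],"delta_rot":[0,0,0.084]},{"claw":0.087,"dp":[0,0.04,0],"delta_rot":[0,0,0.084]},{"claw":0.087,"dp":[0,0.04,0],"delta_rot":[0,0,0.084]},{"claw":0.087,"dp":[0,0.04,0],"delta_rot":[0,0,0.084]},{"claw":0.087,"dp":[0,0.04,0],"delta_rot":[0,0,0.084]},{"claw":0.087,"dp":[0,0.04,0],"delta_rot":[0,0,0.084]},{"claw":0.087,"dp":[0,0,0],"delta_rot":[0,0,0]}]'
python3 - <<'E'
from h import *
g=HUB+.055*(np.cos(np.radians(-82))*hx+np.sin(np.radians(-82))*ey); need(g+.13*hz,RT); print(cur()[0]['qpos'].round(2))
E
```

```text
t: 1.6
tcp_pos: [0.4492, -0.1994, 0.4705]
ee_rot: [2.644, 1.697, -0.0]
contact_force: [1.1, -1.2, 0.1]
width: 0.087
gripper_force: 0.0
t: 2.43
tcp_pos: [0.4464, 0.1667, 0.4704]
ee_rot: [-1.814, -2.563, -0.003]
contact_force: [-1.3, 0.4, 0.5]
width: 0.0874
gripper_force: 0.0
dp [-0.0132 -0.0013 -0.1738] rot [-0.5759 -0.2104  0.0233]
[ 0.34 -0.01 -0.77  1.38 -0.01  1.77 -0.09]
```

```bash
python3 -m crank '[{"claw":0.087,"dp":[-0.002,0,-0.015],"delta_rot":[-0.096,-0.035,0.004]},{"claw":0.087,"dp":[-0.002,0,-0.015],"delta_rot":[-0.096,-0.035,0.004]},{"claw":0.087,"dp":[-0.002,0,-0.015],"delta_rot":[-0.096,-0.035,0.004]},{"claw":0.087,"dp":[-0.002,0,-0.015],"delta_rot":[-0.096,-0.035,0.004]},{"claw":0.087,"dp":[-0.002,0,-0.015],"delta_rot":[-0.096,-0.035,0.004]},{"claw":0.087,"dp":[-0.002,0,-0.015],"delta_rot":[-0.096,-0.035,0.004]},{"claw":0.087,"dp":[0,0,-0.03],"delta_rot":[0,0,0]},{"claw":0.087,"dp":[0,0,-0.03],"delta_rot":[0,0,0]},{"claw":0.087,"dp":[0,0,0],"delta_rot":[0,0,0]}]'
python3 - <<'E'
from h import *
g=HUB+.055*(np.cos(np.radians(-82))*hx+np.sin(np.radians(-82))*ey); need(g+.11*hz,RT); print(cur()[0]['qpos'].round(2))
p,d=imaging.camera("side"); cv2.imwrite("pics/s1.png",cv2.resize(p[60:280,200:420,::-1],None,fx=2.6,fy=2.6))
E
```

```text
t: 3.18
tcp_pos: [0.4351, 0.1575, 0.3155]
ee_rot: [1.488, 2.13, -0.471]
contact_force: [-1.0, -0.1, 0.1]
width: 0.0868
gripper_force: 0.0
dp [ 0.0023 -0.0029 -0.0353] rot [0.0025 0.0016 0.0114]
[ 0.08  0.12 -1.    1.74  0.61  1.69 -0.61]
```

View pics/s1.png

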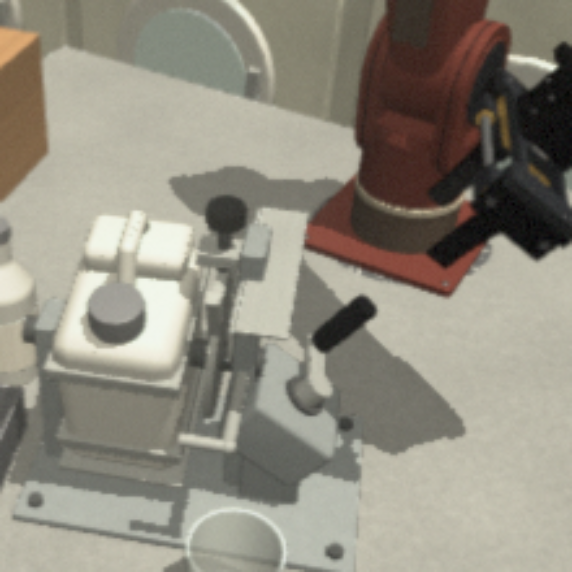

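The tool is parallel to the grip, with the fingers at crop (450,210) on either side of its line. I'll go down the axis and close.

```bash
python3 -m crank '[{"claw":0.087,"dp":[0.001,-0.0015,-0.018],"delta_rot":[0,0,0.005]},{"claw":0.087,"dp":[0.001,-0.0015,-0.018],"delta_rot":[0,0,0.005]},{"claw":0.087,"dp":[0.0056,-0.0148,-0.0225],"delta_rot":[0,0,0]},{"claw":0.087,"dp":[0.0056,-0.0148,-0.0225],"delta_rot":[0,0,0]},{"claw":0.087,"dp":[0.0056,-0.0148,-0.0225],"delta_rot":[0,0,0]},{"claw":0.087,"dp":[0.0056,-0.0148,-0.0225],"delta_rot":[0,0,0]},{"claw":0.087,"dp":[0,0,0],"delta_rot":[0,0,0]},{"claw":0.087,"dp":[0,0,0],"delta_rot":[0,0,0]}]'
python3 - <<'E'
from h import *
s,q,C=cur();print(tohub(q),s['contact_force'],s['qpos'].round(2)); need(HUB+.055*(np.cos(np.radians(-82))*hx+np.sin(np.radians(-82))*ey),RT)
p,d=imaging.camera("side"); cv2.imwrite("pics/s2.png",cv2.resize(p[60:280,200:420,::-1],None,fx=2.6,fy=2.6))
E
```

```text
t: 3.9
tcp_pos: [0.4617, 0.0956, 0.1958]
ee_rot: [1.482, 2.13, -0.46]
contact_force: [0.2, 0.4, 0.4]
width: 0.087
gripper_force: 0.0
[ 0.01150659 -0.05263761  0.00418185] [0.19946188 0.43320426 0.38912508] [ 0.15  0.18 -0.94  1.95  0.7   1.44 -0.68]
dp [-0.002   0.0001 -0.0056] rot [-0.0005  0.0087  0.0052]
```

View pics/s2.png

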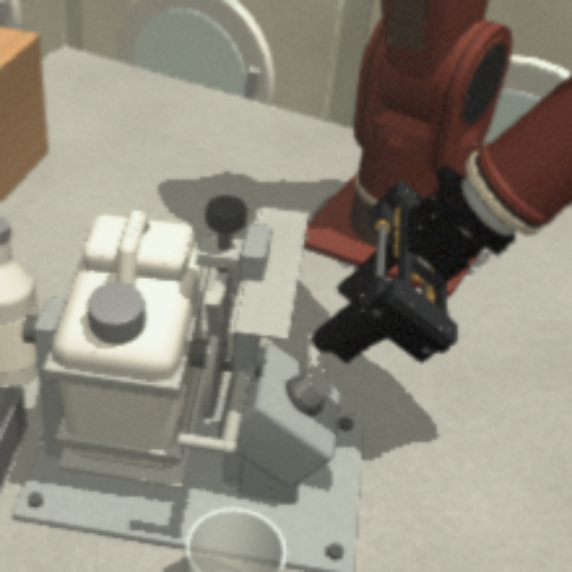

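The grip is between the fingers, under the pads at crop (345,325). Closing now.

```bash
python3 -m crank '[{"claw":0.02,"dp":[0,0,0],"delta_rot":[0,0,0]},{"claw":0.02,"dp":[0,0,0],"delta_rot":[0,0,0]},{"claw":0.02,"dp":[0,0,0],"delta_rot":[0,0,0]},{"claw":0.02,"dp":[0,0,0],"delta_rot":[0,0,0]},{"claw":0.02,"dp":[0,0,0],"delta_rot":[0,0,0]},{"claw":0.02,"dp":[0,0,0],"delta_rot":[0,0,0]},{"claw":0.02,"dp":[0,0,0],"delta_rot":[0,0,0]},{"claw":0.02,"dp":[0,0,0],"delta_rot":[0,0,0]}]' 25
cat >> h.py <<'E'
import sys
def rep():
    s,q,C=cur();L=tohub(q);F=s['contact_force'];th=np.arctan2(L[1],L[0])
    t=np.array([np.sin(th),-np.cos(th)]) # clockwise tangent in (hx,ey)
    f=np.array([F@hx,F@ey]);r=np.array([np.cos(th),np.sin(th)])
    print("t%.2f"%s['t'],"hub",(L*1000).round(1),"r%.1f"%(1000*np.hypot(*L[:2])),"cw%.3f"%(-th%(2*np.pi)),"Ftan%.1f Frad%.1f Fax%.1f"%(f@t,f@r,F@hz),"w%.4f g%.1f"%(s['width'],s['gripper_force']))
    return f@t,-th
E
python3 - <<'E'
from h import *
rep()
E
```

```text
t: 4.62
tcp_pos: [0.4611, 0.0964, 0.1945]
ee_rot: [1.479, 2.132, -0.459]
contact_force: [-0.5, -0.9, -0.9]
width: 0.0417
gripper_force: 0.0
t4.62 hub [ 10.  -52.9   3.7] r53.9 cw1.385 Ftan0.1 Frad0.7 Fax-1.1 w0.0417 g0.0
```

```bash
python3 -m crank '[{"claw":0.02,"dp":[0,0,0],"delta_rot":[0,0,0]},{"claw":0.02,"dp":[0,0,0],"delta_rot":[0,0,0]},{"claw":0.02,"dp":[0,0,0],"delta_rot":[0,0,0]},{"claw":0.02,"dp":[0,0,0],"delta_rot":[0,0,0]},{"claw":0.02,"dp":[0,0,0],"delta_rot":[0,0,0]},{"claw":0.02,"dp":[0,0,0],"delta_rot":[0,0,0]}]' 25
cat > plan.py <<'E'
from h import *
# arcs: plan.py start_cw step n  -> dps in mm along ideal circle
a,st,n=float(sys.argv[1]),float(sys.argv[2]),int(sys.argv[3])
th=-(a+st*np.arange(n+1)); X=.055*(np.cos(th)[:,None]*hx+np.sin(th)[:,None]*ey)
for i,d in enumerate(np.diff(X,axis=0)): print(round(a+st*(i+1),2),d.round(4).tolist())
E
python3 - <<'E'
from h import *
f,a=rep()
E
python3 plan.py 1.4 0.2 32
```

```text
t: 5.12
tcp_pos: [0.4589, 0.0956, 0.1943]
ee_rot: [1.48, 2.133, -0.465]
contact_force: [-12.7, -1.5, 7.3]
width: 0.0257
gripper_force: 25.0
t5.12 hub [  9.8 -55.3   3.5] r56.1 cw1.396 Ftan0.6 Frad12.5 Fax7.7 w0.0257 g25.0
1.6 [-0.0039, 0.0081, -0.0063]
1.8 [-0.0018, 0.0088, -0.0062]
2.0 [0.0003, 0.0092, -0.006]
2.2 [0.0024, 0.0092, -0.0054]
2.4 [0.0045, 0.0089, -0.0047]
2.6 [0.0063, 0.0082, -0.0038]
2.8 [0.0079, 0.0071, -0.0027]
3.0 [0.0092, 0.0058, -0.0015]
3.2 [0.0101, 0.0042, -0.0003]
3.4 [0.0106, 0.0025, 0.001]
3.6 [0.0107, 0.0007, 0.0022]
3.8 [0.0104, -0.0011, 0.0033]
4.0 [0.0096, -0.003, 0.0043]
4.2 [0.0085, -0.0046, 0.0052]
4.4 [0.007, -0.0061, 0.0058]
4.6 [0.0053, -0.0074, 0.0062]
4.8 [0.0033, -0.0084, 0.0063]
5.0 [0.0012, -0.009, 0.0062]
5.2 [-0.0009, -0.0093, 0.0058]
5.4 [-0.003, -0.0092, 0.0052]
5.6 [-0.005, -0.0087, 0.0044]
5.8 [-0.0068, -0.0079, 0.0035]
6.0 [-0.0083, -0.0068, 0.0024]
6.2 [-0.0095, -0.0054, 0.0011]
6.4 [-0.0103, -0.0038, -0.0001]
6.6 [-0.0107, -0.002, -0.0014]
6.8 [-0.0107, -0.0002, -0.0026]
7.0 [-0.0102, 0.0017, -0.0036]
7.2 [-0.0094, 0.0035, -0.0046]
7.4 [-0.0081, 0.0051, -0.0054]
7.6 [-0.0066, 0.0065, -0.0059]
7.8 [-0.0047, 0.0077, -0.0062]
```

```bash
python3 -m crank '[{"claw":0.02,"dp":[-0.0017,-0.001,0],"delta_rot":[0,0,0]},{"claw":0.02,"dp":[-0.0020,0.0040,-0.0032],"delta_rot":[0,0,0]},{"claw":0.02,"dp":[-0.0019,0.0041,-0.0031],"delta_rot":[0,0,0]},{"claw":0.02,"dp":[-0.0018,0.0088,-0.0062],"delta_rot":[0,0,0]},{"claw":0.02,"dp":[0.0003,0.0092,-0.006],"delta_rot":[0,0,0]},{"claw":0.02,"dp":[0.0024,0.0092,-0.0054],"delta_rot":[0,0,0]},{"claw":0.02,"dp":[0,0,0],"delta_rot":[0,0,0]}]'
python3 -c 'from h import *
rep()'
```

```text
t: 5.7
tcp_pos: [0.4574, 0.1324, 0.1699]
ee_rot: [1.478, 2.134, -0.456]
contact_force: [3.6, 0.4, -0.0]
width: 0.0255
gripper_force: 25.0
t5.70 hub [-32.8 -43.6   3.6] r54.6 cw2.215 Ftan1.6 Frad-3.2 Fax-0.5 w0.0255 g25.0
```

```bash
python3 -m crank '[{"claw":0.02,"dp":[0.0045,0.0089,-0.0047],"delta_rot":[0,0,0]},{"claw":0.02,"dp":[0.0063,0.0082,-0.0038],"delta_rot":[0,0,0]},{"claw":0.02,"dp":[0.0079,0.0071,-0.0027],"delta_rot":[0,0,0]},{"claw":0.02,"dp":[0.0092,0.0058,-0.0015],"delta_rot":[0,0,0]},{"claw":0.02,"dp":[0.0101,0.0042,-0.0003],"delta_rot":[0,0,0]},{"claw":0.02,"dp":[0.0106,0.0025,0.001],"delta_rot":[0,0,0]}]'
python3 -c 'from h import *
rep()'
python3 -m crank '[{"claw":0.02,"dp":[0.0107,0.0007,0.0022],"delta_rot":[0,0,0]},{"claw":0.02,"dp":[0.0104,-0.0011,0.0033],"delta_rot":[0,0,0]},{"claw":0.02,"dp":[0.0096,-0.003,0.0043],"delta_rot":[0,0,0]},{"claw":0.02,"dp":[0.0085,-0.0046,0.0052],"delta_rot":[0,0,0]},{"claw":0.02,"dp":[0.007,-0.0061,0.0058],"delta_rot":[0,0,0]}]'
python3 -c 'from h import *
rep()'
```

```text
t: 6.2
tcp_pos: [0.5056, 0.1667, 0.1593]
ee_rot: [1.479, 2.129, -0.462]
contact_force: [-5.1, -6.2, 12.0]
width: 0.0251
gripper_force: 25.0
t6.20 hub [-51.1  13.6   3.5] r52.9 cw3.402 Ftan-4.1 Frad-11.6 Fax7.6 w0.0251 g25.0
t: 6.62
tcp_pos: [0.5502, 0.1536, 0.1792]
ee_rot: [1.479, 2.134, -0.462]
contact_force: [-9.5, -0.2, 3.4]
width: 0.025
gripper_force: 25.0
t6.62 hub [-16.7  50.7   3.7] r53.4 cw4.395 Ftan-3.4 Frad-8.3 Fax4.6 w0.0250 g25.0
```

```bash
sed -i 's/^HUB=.*/HUB=O+.135*ez+.062*hz+.002*hx-.001*ey/' h.py
python3 -m crank '[{"claw":0.02,"dp":[0.0049,-0.0093,0.0073],"delta_rot":[0,0,0]},{"claw":0.02,"dp":[0.0033,-0.0084,0.0063],"delta_rot":[0,0,0]},{"claw":0.02,"dp":[0.0012,-0.009,0.0062],"delta_rot":[0,0,0]},{"claw":0.02,"dp":[-0.0009,-0.0093,0.0058],"delta_rot":[0,0,0]},{"claw":0.02,"dp":[-0.003,-0.0092,0.0052],"delta_rot":[0,0,0]},{"claw":0.02,"dp":[0,0,0],"delta_rot":[0,0,0]}]'
python3 -c 'from h import *
rep()'
```

```text
t: 7.12
tcp_pos: [0.5561, 0.1065, 0.2115]
ee_rot: [1.481, 2.13, -0.46]
contact_force: [-3.3, 2.8, 4.6]
width: 0.0254
gripper_force: 25.0
t7.12 hub [37.7 40.5  3.7] r55.3 cw5.461 Ftan1.1 Frad-1.8 Fax6.0 w0.0254 g25.0
```

```bash
python3 -m crank '[{"claw":0.02,"dp":[-0.005,-0.0087,0.0044],"delta_rot":[0,0,0]},{"claw":0.02,"dp":[-0.0068,-0.0079,0.0035],"delta_rot":[0,0,0]},{"claw":0.02,"dp":[-0.0083,-0.0068,0.0024],"delta_rot":[0,0,0]},{"claw":0.02,"dp":[-0.0095,-0.0054,0.0011],"delta_rot":[0,0,0]},{"claw":0.02,"dp":[-0.0103,-0.0038,-0.0001],"delta_rot":[0,0,0]},{"claw":0.02,"dp":[0,0,0],"delta_rot":[0,0,0]}]'
python3 -c 'from h import *
rep()
p,d=imaging.camera("top");P=cloud("top",d)
S=np.dstack([(P-O)@ex,(P-O)@ey,P[...,2]]);k=(S[...,0]>.11)&(S[...,0]<.21)&(abs(S[...,1])<.2)&(S[...,2]>.1);Q=S[k]
for y in np.arange(-.1,.2,.02):
    q=Q[abs(Q[:,1]-y)<.005]
    if len(q)>5: print(round(y,2),np.percentile(q[:,2],[20,50,80]).round(3))
cv2.imwrite("pics/t3.png",cv2.resize(p[140:280,160:350,::-1],None,fx=4,fy=4))'
```

```text
t: 7.62
tcp_pos: [0.515, 0.0756, 0.2214]
ee_rot: [1.478, 2.133, -0.46]
contact_force: [-3.1, 5.8, 0.2]
width: 0.0252
gripper_force: 25.0
t7.62 hub [55.  -8.9  3.6] r55.7 cw0.161 Ftan1.7 Frad-5.0 Fax3.9 w0.0252 g25.0
-0.1 [1.215 1.215 1.215]
-0.08 [0.195 0.2   0.204]
-0.06 [0.218 0.223 0.227]
-0.04 [0.243 0.252 0.256]
-0.02 [0.265 0.268 0.27 ]
0.0 [0.274 0.284 0.288]
0.02 [0.288 0.291 0.293]
0.04 [0.27  0.275 0.295]
0.06 [0.218 0.222 0.29 ]
0.08 [0.203 0.213 0.232]
0.1 [0.19  0.227 0.23 ]
0.12 [0.211 0.213 0.214]
```

View pics/t3.png

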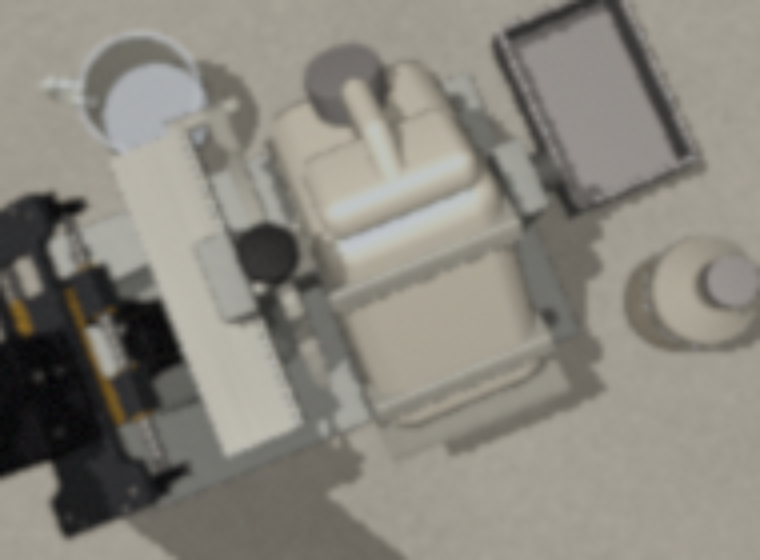

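The canister leans about 0.72 rad, so the crank is near 6.4. The gripper clears the guard, and the jug and tray haven't moved.

```bash
cat > ck.py <<'E'
from h import *
f,a=rep(); sys.exit(1 if f<-7 or f>12 else 0)
E
python3 plan.py 6.4 0.1 6; python3 plan.py 7.0 0.06 42
```

```text
6.5 [-0.0053, -0.0012, -0.0005]
6.6 [-0.0054, -0.0008, -0.0008]
6.7 [-0.0054, -0.0003, -0.0011]
6.8 [-0.0053, 0.0002, -0.0014]
6.9 [-0.0052, 0.0006, -0.0017]
7.0 [-0.005, 0.0011, -0.002]
7.06 [-0.0029, 0.0009, -0.0013]
7.12 [-0.0028, 0.001, -0.0014]
7.18 [-0.0027, 0.0012, -0.0014]
7.24 [-0.0026, 0.0013, -0.0015]
7.3 [-0.0025, 0.0015, -0.0016]
7.36 [-0.0024, 0.0016, -0.0016]
7.42 [-0.0022, 0.0017, -0.0017]
7.48 [-0.0021, 0.0019, -0.0017]
7.54 [-0.0019, 0.002, -0.0018]
7.6 [-0.0018, 0.0021, -0.0018]
7.66 [-0.0016, 0.0022, -0.0018]
7.72 [-0.0015, 0.0023, -0.0019]
7.78 [-0.0013, 0.0024, -0.0019]
7.84 [-0.0011, 0.0025, -0.0019]
7.9 [-0.0009, 0.0025, -0.0019]
7.96 [-0.0007, 0.0026, -0.0019]
8.02 [-0.0005, 0.0027, -0.0019]
8.08 [-0.0003, 0.0027, -0.0019]
8.14 [-0.0001, 0.0027, -0.0018]
8.2 [0.0, 0.0028, -0.0018]
8.26 [0.0002, 0.0028, -0.0018]
8.32 [0.0004, 0.0028, -0.0017]
8.38 [0.0006, 0.0028, -0.0017]
8.44 [0.0008, 0.0028, -0.0016]
8.5 [0.001, 0.0027, -0.0015]
8.56 [0.0012, 0.0027, -0.0015]
8.62 [0.0014, 0.0027, -0.0014]
8.68 [0.0015, 0.0026, -0.0013]
8.74 [0.0017, 0.0025, -0.0012]
8.8 [0.0019, 0.0025, -0.0012]
8.86 [0.002, 0.0024, -0.0011]
8.92 [0.0022, 0.0023, -0.001]
8.98 [0.0023, 0.0022, -0.0009]
9.04 [0.0024, 0.0021, -0.0008]
9.1 [0.0026, 0.002, -0.0007]
9.16 [0.0027, 0.0019, -0.0005]
9.22 [0.0028, 0.0017, -0.0004]
9.28 [0.0029, 0.0016, -0.0003]
9.34 [0.003, 0.0015, -0.0002]
9.4 [0.003, 0.0013, -0.0001]
9.46 [0.0031, 0.0012, 0.0]
9.52 [0.0031, 0.001, 0.0001]
```

```bash
c="python3 ck.py"; 
python3 -m crank '[{"claw":0.02,"dp":[-0.0053,-0.0012,-0.0005],"delta_rot":[0,0,0]},{"claw":0.02,"dp":[-0.0054,-0.0008,-0.0008],"delta_rot":[0,0,0]},{"claw":0.02,"dp":[-0.0054,-0.0003,-0.0011],"delta_rot":[0,0,0]}]' >/dev/null && $c &&
python3 -m crank '[{"claw":0.02,"dp":[-0.0053,0.0002,-0.0014],"delta_rot":[0,0,0]}]' >/dev/null && $c &&
python3 -m crank '[{"claw":0.02,"dp":[-0.0052,0.0006,-0.0017],"delta_rot":[0,0,0]}]' >/dev/null && $c &&
python3 -m crank '[{"claw":0.02,"dp":[-0.005,0.0011,-0.002],"delta_rot":[0,0,0]}]' >/dev/null && $c &&
python3 -m crank '[{"claw":0.02,"dp":[-0.0029,0.0009,-0.0013],"delta_rot":[0,0,0]}]' >/dev/null && $c &&
python3 -m crank '[{"claw":0.02,"dp":[-0.0028,0.001,-0.0014],"delta_rot":[0,0,0]}]' >/dev/null && $c &&
python3 -m crank '[{"claw":0.02,"dp":[-0.0027,0.0012,-0.0014],"delta_rot":[0,0,0]}]' >/dev/null && $c &&
python3 -m crank '[{"claw":0.02,"dp":[-0.0026,0.0013,-0.0015],"delta_rot":[0,0,0]}]' >/dev/null && $c &&
python3 -m crank '[{"claw":0.02,"dp":[-0.0025,0.0015,-0.0016],"delta_rot":[0,0,0]}]' >/dev/null && $c &&
python3 -m crank '[{"claw":0.02,"dp":[-0.0024,0.0016,-0.0016],"delta_rot":[0,0,0]}]' >/dev/null && $c &&
python3 -m crank '[{"claw":0.02,"dp":[-0.0022,0.0017,-0.0017],"delta_rot":[0,0,0]}]' >/dev/null && $c &&
python3 -m crank '[{"claw":0.02,"dp":[-0.0021,0.0019,-0.0017],"delta_rot":[0,0,0]}]' >/dev/null && $c &&
python3 -m crank '[{"claw":0.02,"dp":[-0.0019,0.002,-0.0018],"delta_rot":[0,0,0]}]' >/dev/null && $c &&
python3 -m crank '[{"claw":0.02,"dp":[-0.0018,0.0021,-0.0018],"delta_rot":[0,0,0]}]' >/dev/null && $c &&
python3 -m crank '[{"claw":0.02,"dp":[-0.0016,0.0022,-0.0018],"delta_rot":[0,0,0]}]' >/dev/null && $c &&
python3 -m crank '[{"claw":0.02,"dp":[-0.0015,0.0023,-0.0019],"delta_rot":[0,0,0]}]' >/dev/null && $c &&
python3 -m crank '[{"claw":0.02,"dp":[-0.0013,0.0024,-0.0019],"delta_rot":[0,0,0]}]' >/dev/null && $c &&
python3 -m crank '[{"claw":0.02,"dp":[-0.0011,0.0025,-0.0019],"delta_rot":[0,0,0]}]' >/dev/null && $c
```

```text
t7.92 hub [ 50.8 -22.8   3.6] r55.7 cw0.421 Ftan-1.9 Frad-5.3 Fax1.0 w0.0249 g25.0
t8.00 hub [ 48.4 -27.7   3.6] r55.7 cw0.519 Ftan-1.5 Frad-6.7 Fax0.2 w0.0254 g25.0
t8.08 hub [ 45.5 -32.2   3.6] r55.7 cw0.617 Ftan-1.4 Frad-6.0 Fax1.1 w0.0251 g25.0
t8.17 hub [ 42.1 -36.5   3.5] r55.7 cw0.713 Ftan-1.8 Frad-6.3 Fax0.4 w0.0256 g25.0
t8.25 hub [ 39.7 -39.    3.5] r55.7 cw0.777 Ftan-2.4 Frad-5.6 Fax-0.2 w0.0252 g25.0
t8.33 hub [ 37.6 -41.    3.5] r55.7 cw0.829 Ftan-2.4 Frad-5.6 Fax0.7 w0.0253 g25.0
t8.42 hub [ 35.2 -43.1   3.5] r55.7 cw0.885 Ftan-1.8 Frad-4.7 Fax-0.2 w0.0254 g25.0
t8.50 hub [ 32.7 -45.    3.5] r55.6 cw0.942 Ftan-2.4 Frad-4.8 Fax-0.5 w0.0254 g25.0
t8.58 hub [ 30.  -46.8   3.5] r55.6 cw1.001 Ftan-2.2 Frad-5.2 Fax1.1 w0.0252 g25.0
t8.67 hub [ 27.2 -48.4   3.5] r55.6 cw1.059 Ftan-2.1 Frad-5.7 Fax-0.3 w0.0253 g25.0
t8.75 hub [ 24.4 -49.9   3.5] r55.5 cw1.117 Ftan-0.6 Frad-5.4 Fax1.6 w0.0254 g25.0
t8.83 hub [ 21.4 -51.3   3.5] r55.5 cw1.176 Ftan-0.6 Frad-5.3 Fax-0.0 w0.0255 g25.0
t8.92 hub [ 18.2 -52.4   3.5] r55.5 cw1.236 Ftan-2.2 Frad-5.7 Fax1.0 w0.0254 g25.0
t9.00 hub [ 15.  -53.4   3.5] r55.5 cw1.296 Ftan-1.8 Frad-5.5 Fax0.6 w0.0253 g25.0
t9.08 hub [ 11.9 -54.2   3.5] r55.5 cw1.355 Ftan-1.0 Frad-5.5 Fax1.1 w0.0252 g25.0
t9.17 hub [  8.6 -54.8   3.5] r55.4 cw1.414 Ftan-1.9 Frad-5.1 Fax0.8 w0.0256 g25.0
t9.25 hub [  5.4 -55.2   3.5] r55.4 cw1.473 Ftan-1.6 Frad-4.7 Fax0.9 w0.0253 g25.0
t9.33 hub [  2.  -55.4   3.5] r55.4 cw1.535 Ftan-1.4 Frad-5.6 Fax0.5 w0.0255 g25.0
```

Very clean (2 N winding force, as stated). Continuing.

```bash
c="python3 ck.py"; 
python3 -m crank '[{"claw":0.02,"dp":[-0.0009,0.0025,-0.0019],"delta_rot":[0,0,0]}]' >/dev/null && $c &&
python3 -m crank '[{"claw":0.02,"dp":[-0.0007,0.0026,-0.0019],"delta_rot":[0,0,0]}]' >/dev/null && $c &&
python3 -m crank '[{"claw":0.02,"dp":[-0.0005,0.0027,-0.0019],"delta_rot":[0,0,0]}]' >/dev/null && $c &&
python3 -m crank '[{"claw":0.02,"dp":[-0.0003,0.0027,-0.0019],"delta_rot":[0,0,0]}]' >/dev/null && $c &&
python3 -m crank '[{"claw":0.02,"dp":[-0.0001,0.0027,-0.0018],"delta_rot":[0,0,0]}]' >/dev/null && $c &&
python3 -m crank '[{"claw":0.02,"dp":[0,0.0028,-0.0018],"delta_rot":[0,0,0]}]' >/dev/null && $c &&
python3 -m crank '[{"claw":0.02,"dp":[0.0002,0.0028,-0.0018],"delta_rot":[0,0,0]}]' >/dev/null && $c &&
python3 -m crank '[{"claw":0.02,"dp":[0.0004,0.0028,-0.0017],"delta_rot":[0,0,0]}]' >/dev/null && $c &&
python3 -m crank '[{"claw":0.02,"dp":[0.0006,0.0028,-0.0017],"delta_rot":[0,0,0]}]' >/dev/null && $c &&
python3 -m crank '[{"claw":0.02,"dp":[0.0008,0.0028,-0.0016],"delta_rot":[0,0,0]}]' >/dev/null && $c &&
python3 -m crank '[{"claw":0.02,"dp":[0.001,0.0027,-0.0015],"delta_rot":[0,0,0]}]' >/dev/null && $c &&
python3 -m crank '[{"claw":0.02,"dp":[0.0012,0.0027,-0.0015],"delta_rot":[0,0,0]}]' >/dev/null && $c &&
python3 -m crank '[{"claw":0.02,"dp":[0.0014,0.0027,-0.0014],"delta_rot":[0,0,0]}]' >/dev/null && $c &&
python3 -m crank '[{"claw":0.02,"dp":[0.0015,0.0026,-0.0013],"delta_rot":[0,0,0]}]' >/dev/null && $c &&
python3 -m crank '[{"claw":0.02,"dp":[0.0017,0.0025,-0.0012],"delta_rot":[0,0,0]}]' >/dev/null && $c &&
python3 -m crank '[{"claw":0.02,"dp":[0.0019,0.0025,-0.0012],"delta_rot":[0,0,0]}]' >/dev/null && $c &&
python3 -m crank '[{"claw":0.02,"dp":[0.002,0.0024,-0.0011],"delta_rot":[0,0,0]}]' >/dev/null && $c &&
python3 -m crank '[{"claw":0.02,"dp":[0.0022,0.0023,-0.001],"delta_rot":[0,0,0]}]' >/dev/null && $c &&
python3 -m crank '[{"claw":0.02,"dp":[0.0023,0.0022,-0.0009],"delta_rot":[0,0,0]}]' >/dev/null && $c &&
python3 -m crank '[{"claw":0.02,"dp":[0.0024,0.0021,-0.0008],"delta_rot":[0,0,0]}]' >/dev/null && $c &&
python3 -m crank '[{"claw":0.02,"dp":[0.0026,0.002,-0.0007],"delta_rot":[0,0,0]}]' >/dev/null && $c &&
python3 -m crank '[{"claw":0.02,"dp":[0.0027,0.0019,-0.0005],"delta_rot":[0,0,0]}]' >/dev/null && $c &&
python3 -m crank '[{"claw":0.02,"dp":[0.0028,0.0017,-0.0004],"delta_rot":[0,0,0]}]' >/dev/null && $c &&
python3 -m crank '[{"claw":0.02,"dp":[0.0029,0.0016,-0.0003],"delta_rot":[0,0,0]}]' >/dev/null && $c &&
python3 -m crank '[{"claw":0.02,"dp":[0.003,0.0015,-0.0002],"delta_rot":[0,0,0]}]' >/dev/null && $c &&
python3 -m crank '[{"claw":0.02,"dp":[0.003,0.0013,-0.0001],"delta_rot":[0,0,0]}]' >/dev/null && $c
python3 plan.py 9.4 0.06 36
```

```text
t9.42 hub [ -1.3 -55.3   3.5] r55.4 cw1.595 Ftan-1.9 Frad-6.0 Fax1.8 w0.0255 g25.0
t9.50 hub [ -4.7 -55.1   3.5] r55.3 cw1.656 Ftan-1.2 Frad-6.0 Fax2.6 w0.0255 g25.0
t9.58 hub [ -8.1 -54.7   3.5] r55.3 cw1.717 Ftan-1.4 Frad-4.7 Fax1.7 w0.0251 g25.0
t9.67 hub [-11.4 -54.1   3.4] r55.3 cw1.779 Ftan-1.3 Frad-3.6 Fax4.2 w0.0255 g25.0
t9.75 hub [-14.6 -53.2   3.5] r55.2 cw1.839 Ftan-2.3 Frad-4.4 Fax3.0 w0.0252 g25.0
t9.83 hub [-17.8 -52.3   3.5] r55.2 cw1.899 Ftan-1.7 Frad-3.9 Fax4.2 w0.0251 g25.0
t9.92 hub [-20.9 -51.1   3.4] r55.2 cw1.960 Ftan-2.0 Frad-5.0 Fax4.6 w0.0252 g25.0
t10.00 hub [-23.9 -49.7   3.4] r55.2 cw2.020 Ftan-1.2 Frad-4.1 Fax3.5 w0.0249 g25.0
t10.08 hub [-26.8 -48.2   3.4] r55.2 cw2.079 Ftan-2.4 Frad-4.8 Fax4.1 w0.0255 g25.0
t10.17 hub [-29.6 -46.5   3.4] r55.1 cw2.138 Ftan-2.2 Frad-4.4 Fax4.7 w0.0255 g25.0
t10.25 hub [-32.3 -44.7   3.4] r55.1 cw2.196 Ftan-2.0 Frad-4.8 Fax5.1 w0.0250 g25.0
t10.33 hub [-34.8 -42.7   3.4] r55.1 cw2.256 Ftan-2.8 Frad-4.4 Fax4.7 w0.0255 g25.0
t10.42 hub [-37.3 -40.5   3.4] r55.0 cw2.315 Ftan-2.6 Frad-3.1 Fax5.4 w0.0254 g25.0
t10.50 hub [-39
[... 1493 characters left out ...]
3]
10.3 [0.0028, -0.0011, 0.0014]
10.36 [0.0027, -0.0013, 0.0015]
10.42 [0.0025, -0.0014, 0.0016]
10.48 [0.0024, -0.0016, 0.0016]
10.54 [0.0023, -0.0017, 0.0017]
10.6 [0.0021, -0.0018, 0.0017]
10.66 [0.002, -0.0019, 0.0018]
10.72 [0.0018, -0.0021, 0.0018]
10.78 [0.0017, -0.0022, 0.0018]
10.84 [0.0015, -0.0023, 0.0019]
10.9 [0.0013, -0.0024, 0.0019]
10.96 [0.0012, -0.0024, 0.0019]
11.02 [0.001, -0.0025, 0.0019]
11.08 [0.0008, -0.0026, 0.0019]
11.14 [0.0006, -0.0026, 0.0019]
11.2 [0.0004, -0.0027, 0.0019]
11.26 [0.0002, -0.0027, 0.0018]
11.32 [0.0, -0.0028, 0.0018]
11.38 [-0.0002, -0.0028, 0.0018]
11.44 [-0.0004, -0.0028, 0.0017]
11.5 [-0.0006, -0.0028, 0.0017]
11.56 [-0.0007, -0.0028, 0.0016]
```

```bash
c="python3 ck.py"; 
python3 -m crank '[{"claw":0.02,"dp":[0.0031,0.0012,0],"delta_rot":[0,0,0]}]' >/dev/null && $c &&
python3 -m crank '[{"claw":0.02,"dp":[0.0031,0.001,0.0001],"delta_rot":[0,0,0]}]' >/dev/null && $c &&
python3 -m crank '[{"claw":0.02,"dp":[0.0032,0.0008,0.0002],"delta_rot":[0,0,0]}]' >/dev/null && $c &&
python3 -m crank '[{"claw":0.02,"dp":[0.0032,0.0007,0.0003],"delta_rot":[0,0,0]}]' >/dev/null && $c &&
python3 -m crank '[{"claw":0.02,"dp":[0.0032,0.0005,0.0005],"delta_rot":[0,0,0]}]' >/dev/null && $c &&
python3 -m crank '[{"claw":0.02,"dp":[0.0032,0.0004,0.0006],"delta_rot":[0,0,0]}]' >/dev/null && $c &&
python3 -m crank '[{"claw":0.02,"dp":[0.0032,0.0002,0.0007],"delta_rot":[0,0,0]}]' >/dev/null && $c &&
python3 -m crank '[{"claw":0.02,"dp":[0.0032,0,0.0008],"delta_rot":[0,0,0]}]' >/dev/null && $c &&
python3 -m crank '[{"claw":0.02,"dp":[0.0032,-0.0001,0.0009],"delta_rot":[0,0,0]}]' >/dev/null && $c &&
python3 -m crank '[{"claw":0.02,"dp":[0.0031,-0.0003,0.001],"delta_rot":[0,0,0]}]' >/dev/null && $c &&
python3 -m crank '[{"claw":0.02,"dp":[0.0031,-0.0005,0.0011],"delta_rot":[0,0,0]}]' >/dev/null && $c &&
python3 -m crank '[{"claw":0.02,"dp":[0.003,-0.0006,0.0012],"delta_rot":[0,0,0]}]' >/dev/null && $c &&
python3 -m crank '[{"claw":0.02,"dp":[0.0029,-0.0008,0.0013],"delta_rot":[0,0,0]}]' >/dev/null && $c &&
python3 -m crank '[{"claw":0.02,"dp":[0.0029,-0.001,0.0013],"delta_rot":[0,0,0]}]' >/dev/null && $c &&
python3 -m crank '[{"claw":0.02,"dp":[0.0028,-0.0011,0.0014],"delta_rot":[0,0,0]}]' >/dev/null && $c &&
python3 -m crank '[{"claw":0.02,"dp":[0.0027,-0.0013,0.0015],"delta_rot":[0,0,0]}]' >/dev/null && $c &&
python3 -m crank '[{"claw":0.02,"dp":[0.0025,-0.0014,0.0016],"delta_rot":[0,0,0]}]' >/dev/null && $c &&
python3 -m crank '[{"claw":0.02,"dp":[0.0024,-0.0016,0.0016],"delta_rot":[0,0,0]}]' >/dev/null && $c &&
python3 -m crank '[{"claw":0.02,"dp":[0.0023,-0.0017,0.0017],"delta_rot":[0,0,0]}]' >/dev/null && $c &&
python3 -m crank '[{"claw":0.02,"dp":[0.0021,-0.0018,0.0017],"delta_rot":[0,0,0]}]' >/dev/null && $c &&
python3 -m crank '[{"claw":0.02,"dp":[0.002,-0.0019,0.0018],"delta_rot":[0,0,0]}]' >/dev/null && $c &&
python3 -m crank '[{"claw":0.02,"dp":[0.0018,-0.0021,0.0018],"delta_rot":[0,0,0]}]' >/dev/null && $c &&
python3 -m crank '[{"claw":0.02,"dp":[0.0017,-0.0022,0.0018],"delta_rot":[0,0,0]}]' >/dev/null && $c &&
python3 -m crank '[{"claw":0.02,"dp":[0.0015,-0.0023,0.0019],"delta_rot":[0,0,0]}]' >/dev/null && $c
```

```text
t11.58 hub [-54.7   0.5   3.5] r54.7 cw3.151 Ftan-2.9 Frad-2.0 Fax6.9 w0.0249 g25.0
t11.67 hub [-54.6   3.7   3.5] r54.7 cw3.210 Ftan-1.9 Frad-2.6 Fax8.6 w0.0253 g25.0
t11.75 hub [-54.3   7.    3.5] r54.7 cw3.270 Ftan-2.3 Frad-1.5 Fax8.4 w0.0249 g25.0
t11.83 hub [-53.7  10.2   3.5] r54.7 cw3.329 Ftan-2.4 Frad-2.4 Fax8.0 w0.0256 g25.0
t11.92 hub [-53.   13.4   3.6] r54.7 cw3.388 Ftan-3.1 Frad-2.0 Fax8.1 w0.0253 g25.0
t12.00 hub [-52.1  16.4   3.6] r54.7 cw3.447 Ftan-1.2 Frad-2.5 Fax7.3 w0.0253 g25.0
t12.08 hub [-51.1  19.5   3.6] r54.7 cw3.506 Ftan-3.5 Frad-1.0 Fax6.9 w0.0256 g25.0
t12.17 hub [-49.8  22.4   3.6] r54.6 cw3.565 Ftan-1.8 Frad-1.5 Fax6.8 w0.0257 g25.0
t12.25 hub [-48.4  25.4   3.6] r54.6 cw3.625 Ftan-2.9 Frad-1.5 Fax6.0 w0.0255 g25.0
t12.33 hub [-46.8  28.2   3.7] r54.6 cw3.684 Ftan-2.1 Frad-0.2 Fax6.8 w0.0249 g25.0
t12.42 hub [-45.   30.9   3.7] r54.6 cw3.744 Ftan-1.5 Frad-0.3 Fax5.8 w0.0248 g25.0
t12.50 hub [-43.1  33.5   3.7] r54.6 cw3.803 Ftan-3.2 Frad-0.5 Fax6.2 w0.0255 g25.0
t12.58 hub [-41.   36.    3.7] r54.6 cw3.862 Ftan-2.6 Frad0.1 Fax5.2 w0.0251 g25.0
t12.67 hub [-38.8  38.4   3.7] r54.6 cw3.922 Ftan-3.4 Frad0.2 Fax6.1 w0.0256 g25.0
t12.75 hub [-36.4  40.7   3.7] r54.6 cw3.982 Ftan-2.5 Frad1.2 Fax5.9 w0.0251 g25.0
t12.83 hub [-33.9  42.8   3.7] r54.6 cw4.043 Ftan-3.6 Frad1.3 Fax5.7 w0.0255 g25.0
t12.92 hub [-32.   44.2   3.7] r54.5 cw4.085 Ftan-10.8 Frad1.4 Fax4.9 w0.0251 g25.0
```

Stop felt at crank angle about 10.37 (10.8 N at the grip). I'll hold briefly there.

```bash
python3 -m crank '[{"claw":0.02,"dp":[0,0,0],"delta_rot":[0,0,0]},{"claw":0.02,"dp":[0,0,0],"delta_rot":[0,0,0]},{"claw":0.02,"dp":[0,0,0],"delta_rot":[0,0,0]},{"claw":0.02,"dp":[0,0,0],"delta_rot":[0,0,0]},{"claw":0.02,"dp":[0,0,0],"delta_rot":[0,0,0]}]' >/dev/null; python3 ck.py
```

```text
t13.33 hub [-32.1  44.1   3.7] r54.6 cw4.083 Ftan-5.3 Frad1.0 Fax5.1 w0.0253 g25.0
```

```bash
python3 -m crank '[{"claw":0.02,"dp":[0.0012,-0.0007,0.0007],"delta_rot":[0,0,0]},{"claw":0.02,"dp":[0,0,0],"delta_rot":[0,0,0]},{"claw":0.02,"dp":[0,0,0],"delta_rot":[0,0,0]},{"claw":0.02,"dp":[0,0,0],"delta_rot":[0,0,0]},{"claw":0.02,"dp":[0,0,0],"delta_rot":[0,0,0]}]' >/dev/null; python3 ck.py
```

```text
t13.75 hub [-31.7  44.4   3.7] r54.6 cw4.092 Ftan-10.3 Frad0.9 Fax5.9 w0.0252 g25.0
```

```bash
python3 -m crank '[{"claw":0.06,"dp":[0,0,0],"delta_rot":[0,0,0]},{"claw":0.06,"dp":[0,0,0],"delta_rot":[0,0,0]},{"claw":0.06,"dp":[0,0,0],"delta_rot":[0,0,0]},{"claw":0.06,"dp":[0,0,0],"delta_rot":[0,0,0]},{"claw":0.06,"dp":[0,0,0],"delta_rot":[0,0,0]},{"claw":0.06,"dp":[0,0,0],"delta_rot":[0,0,0]},{"claw":0.06,"dp":[0,0,0],"delta_rot":[0,0,0]},{"claw":0.06,"dp":[0,0,0],"delta_rot":[0,0,0]}]' >/dev/null; python3 ck.py
python3 -m crank '[{"claw":0.06,"dp":[-0.003,0.008,0.0123],"delta_rot":[0,0,0]},{"claw":0.06,"dp":[-0.006,0.016,0.0245],"delta_rot":[0,0,0]},{"claw":0.06,"dp":[-0.006,0.016,0.0245],"delta_rot":[0,0,0]},{"claw":0.06,"dp":[-0.006,0.016,0.0245],"delta_rot":[0,0,0]},{"claw":0.0,"dp":[-0.006,0.016,0.0245],"delta_rot":[0,0,0]},{"claw":0.0,"dp":[0,0,0.04],"delta_rot":[0,0,0]},{"claw":0.0,"dp":[0,0,0.04],"delta_rot":[0,0,0]},{"claw":0.0,"dp":[0,0,0],"delta_rot":[0,0,0]}]'; python3 ck.py
python3 -c '
from h import *
RD=np.column_stack([np.cross(ey,-ez),ey,-ez]);need(BOLT+[0,0,.1],RD)
p,d=imaging.camera("top");P=cloud("top",d);v,u=np.mgrid[:384,:512]
X=P[(p.max(2)<60)&(abs(u-227)<22)&(abs(v-204)<22)&(P[...,2]>.337)&(P[...,2]<.36)];print(len(X),X.mean(0),(X.min(0)+X.max(0))/2)
cv2.imwrite("pics/t4.png",cv2.resize(p[110:290,130:370,::-1],None,fx=3,fy=3))'
```

```text
t14.42 hub [-27.7  46.5   3.4] r54.1 cw4.175 Ftan-0.5 Frad-0.1 Fax-0.3 w0.0591 g0.0
t: 15.08
tcp_pos: [0.5155, 0.2332, 0.3726]
ee_rot: [1.481, 2.13, -0.446]
contact_force: [1.1, 0.5, -0.1]
width: 0.0409
gripper_force: 0.0
t15.08 hub [ 21.2  47.5 211.8] r52.0 cw5.131 Ftan-0.6 Frad1.1 Fax-0.1 w0.0409 g0.0
dp [ 0.0375 -0.2297  0.0724] rot [0.5645 0.2319 0.0069]
170 [0.55119869 0.00265647 0.34374517] [0.55153489 0.00368093 0.34272455]
```

View pics/t4.png

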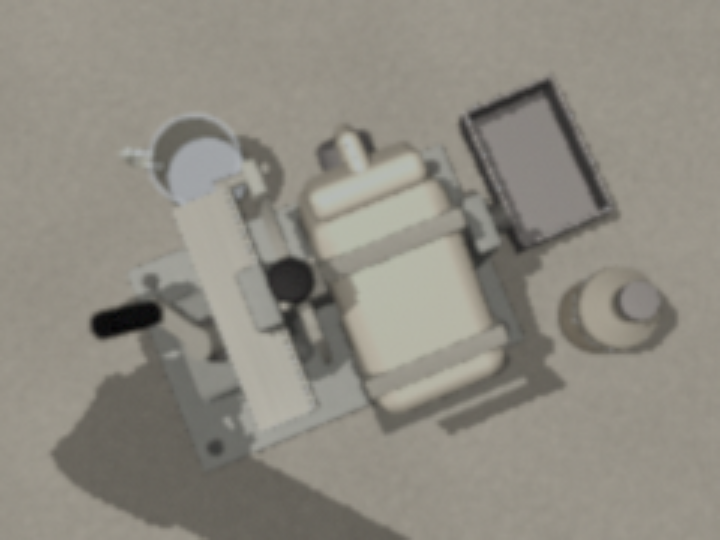

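The grip is free, the canister is tipped, and the jug, tray and bottle are unmoved. The knob is still at crop (290,280). Next I'll move over the bolt with the fingers closed.

```bash
python3 -m crank '[{"claw":0.0,"dp":[0,0,0.03],"delta_rot":[0.094,0.0387,0.001]},{"claw":0.0,"dp":[0,0,0.03],"delta_rot":[0.094,0.0387,0.001]},{"claw":0.0,"dp":[0.006,-0.038,0.002],"delta_rot":[0.094,0.0387,0.001]},{"claw":0.0,"dp":[0.006,-0.038,0.002],"delta_rot":[0.094,0.0387,0.001]},{"claw":0.0,"dp":[0.006,-0.038,0.002],"delta_rot":[0.094,0.0387,0.001]},{"claw":0.0,"dp":[0.006,-0.038,0.002],"delta_rot":[0.094,0.0387,0.001]},{"claw":0.0,"dp":[0.006,-0.038,0.002],"delta_rot":[0,0,0]},{"claw":0.0,"dp":[0.006,-0.038,0.002],"delta_rot":[0,0,0]},{"claw":0.0,"dp":[0,0,0],"delta_rot":[0,0,0]},{"claw":0.0,"dp":[0,0,0],"delta_rot":[0,0,0]}]' 
python3 -c '
from h import *
RD=np.column_stack([np.cross(ey,-ez),ey,-ez]);need(np.array([.552,.0035,.363]),RD)'
```

```text
t: 15.97
tcp_pos: [0.5492, 0.0167, 0.4343]
ee_rot: [1.766, 2.559, -0.06]
contact_force: [-0.5, 0.8, 0.1]
width: 0.0006
gripper_force: 0.0
dp [ 0.0028 -0.0132 -0.0713] rot [0.0501 0.004  0.0005]
```

```bash
python3 -m crank '[{"claw":0.0,"dp":[0.0014,-0.0066,-0.015],"delta_rot":[0.025,0.002,0]},{"claw":0.0,"dp":[0.0014,-0.0066,-0.015],"delta_rot":[0.025,0.002,0]},{"claw":0.0,"dp":[0,0,-0.02],"delta_rot":[0,0,0]},{"claw":0.0,"dp":[0,0,-0.02],"delta_rot":[0,0,0]},{"claw":0.0,"dp":[0,0,0],"delta_rot":[0,0,0]},{"claw":0.0,"dp":[0,0,0],"delta_rot":[0,0,0]}]' 
python3 -m crank '[{"claw":0.0,"dp":[0,0,-0.006],"delta_rot":[0,0,0]},{"claw":0.0,"dp":[0,0,-0.006],"delta_rot":[0,0,0]},{"claw":0.0,"dp":[0,0,-0.004],"delta_rot":[0,0,0]},{"claw":0.0,"dp":[0,0,0],"delta_rot":[0,0,0]}]'
python3 -m crank '[{"claw":0.0,"dp":[0,0,-0.004],"delta_rot":[0,0,0]},{"claw":0.0,"dp":[0,0,0],"delta_rot":[0,0,0]}]'
```

```text
t: 16.47
tcp_pos: [0.5512, 0.0079, 0.3646]
ee_rot: [-1.775, -2.592, 0.0]
contact_force: [-0.1, 0.9, 0.8]
width: 0.0003
gripper_force: 0.0
t: 16.8
tcp_pos: [0.552, 0.0066, 0.3485]
ee_rot: [1.777, 2.589, 0.002]
contact_force: [-0.9, -0.4, 0.3]
width: 0.0007
gripper_force: 0.0
t: 16.97
tcp_pos: [0.552, 0.0063, 0.3446]
ee_rot: [1.777, 2.589, 0.001]
contact_force: [0.3, -0.8, -0.2]
width: 0.0006
gripper_force: 0.0
```

```bash
python3 -c '
from h import *
s=cur()[0];print(s["contact_force"],s["torque"])
p,d=imaging.camera("side"); cv2.imwrite("pics/s5.png",cv2.resize(p[60:220,220:380,::-1],None,fx=3.7,fy=3.7))'
```

```text
[ 0.34519713 -0.78017437 -0.15013423] [ 0.00390035 -0.13808323  0.02823524]
```

View pics/s5.png

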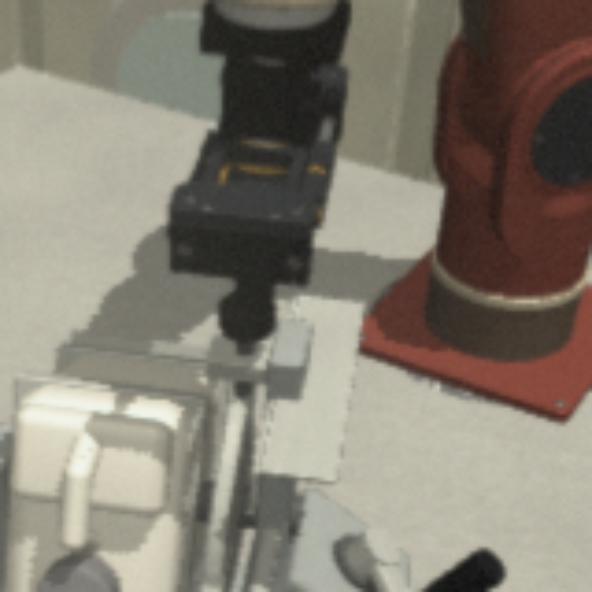

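The fingertips are just above or at the knob, crop (247,290). I'll keep going down gently.

```bash
python3 -m crank '[{"claw":0.0,"dp":[0,-0.002,-0.004],"delta_rot":[0,0,0]},{"claw":0.0,"dp":[0,0,0],"delta_rot":[0,0,0]}]' | sed -n '2p;4p'
python3 -m crank '[{"claw":0.0,"dp":[0,0,-0.003],"delta_rot":[0,0,0]},{"claw":0.0,"dp":[0,0,0],"delta_rot":[0,0,0]}]' | sed -n '2p;4p'
python3 -m crank '[{"claw":0.0,"dp":[0,0,-0.003],"delta_rot":[0,0,0]},{"claw":0.0,"dp":[0,0,0],"delta_rot":[0,0,0]}]' | sed -n '2p;4p'
```

```text
tcp_pos: [0.552, 0.0039, 0.3404]
contact_force: [-0.3, -0.2, -0.8]
tcp_pos: [0.5519, 0.0039, 0.3373]
contact_force: [-0.3, 0.1, -0.9]
tcp_pos: [0.5519, 0.0038, 0.3342]
contact_force: [0.9, -0.7, 0.3]
```

```bash
python3 -c '
from h import *
p,d=imaging.camera("side"); cv2.imwrite("pics/s6.png",np.hstack([cv2.resize(x[110:200,250:325,::-1],None,fx=5,fy=5) for x in (np.load("side0.npz")["p"],p)]))'
```

```text
(no output)
```

View pics/s6.png

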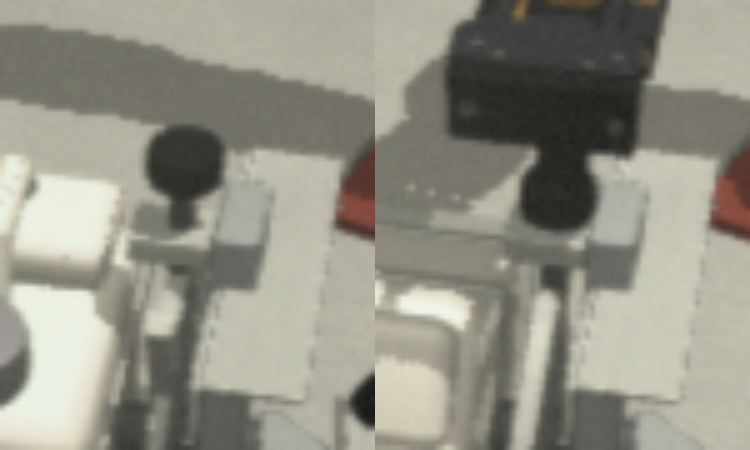

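The knob has moved down, its lower edge going from row 200 to row 230 in the 5x crop, so the bolt is going into the notch. Finishing the push.

```bash
python3 -m crank '[{"claw":0.0,"dp":[0,0,-0.003],"delta_rot":[0,0,0]},{"claw":0.0,"dp":[0,0,0],"delta_rot":[0,0,0]}]' | sed -n '2p;4p'
python3 -m crank '[{"claw":0.0,"dp":[0,0,-0.002],"delta_rot":[0,0,0]},{"claw":0.0,"dp":[0,0,0],"delta_rot":[0,0,0]}]' | sed -n '2p;4p'
```

```text
tcp_pos: [0.5519, 0.0039, 0.3315]
contact_force: [0.1, -0.3, 0.2]
tcp_pos: [0.5521, 0.004, 0.3314]
contact_force: [-4.0, -1.0, 14.5]
```

```bash
python3 -m crank '[{"claw":0.0,"dp":[0,0,-0.002],"delta_rot":[0,0,0]},{"claw":0.0,"dp":[0,0,0],"delta_rot":[0,0,0]}]' | sed -n '2p;4p'
```

```text
tcp_pos: [0.5523, 0.004, 0.3312]
contact_force: [-9.6, -2.0, 28.4]
```

It bottomed at the expected height. Backing off and checking.

```bash
python3 -m crank '[{"claw":0.0,"dp":[0,0,0],"delta_rot":[0,0,0]},{"claw":0.0,"dp":[0,0,0.01],"delta_rot":[0,0,0]},{"claw":0.0,"dp":[0,0,0.035],"delta_rot":[0,0,0]},{"claw":0.0,"dp":[0,0,0.04],"delta_rot":[0,0,0]},{"claw":0.0,"dp":[-0.03,0.02,0.02],"delta_rot":[0,0,0]},{"claw":0.0,"dp":[-0.03,0.02,0],"delta_rot":[0,0,0]},{"claw":0.0,"dp":[-0.03,0.02,0],"delta_rot":[0,0,0]},{"claw":0.0,"dp":[-0.03,0.02,0],"delta_rot":[0,0,0]},{"claw":0.0,"dp":[-0.03,0.02,0],"delta_rot":[0,0,0]},{"claw":0.0,"dp":[0,0,0],"delta_rot":[0,0,0]},{"claw":0.0,"dp":[0,0,0],"delta_rot":[0,0,0]}]'
python3 -c '
from h import *
p,d=imaging.camera("side");P=cloud("side",d);v,u=np.mgrid[:384,:512]
X=P[(p.max(2)<60)&(abs(u-287)<20)&(abs(v-148)<20)&(np.hypot(P[...,0]-.553,P[...,1]-.004)<.025)&(P[...,2]>.28)]
print(len(X),np.percentile(X[:,2],[50,95,100]))'
```

```text
t: 18.98
tcp_pos: [0.4008, 0.1055, 0.4333]
ee_rot: [1.773, 2.587, -0.001]
contact_force: [0.7, -1.5, -1.0]
width: 0.0005
gripper_force: 0.0
146 [0.32153311 0.32374572 0.3252388 ]
```

The knob top is at about 0.322 m (0.345 − 0.022 expected), so the bolt is fully down.

```bash
python3 -c '
from plant import manip
print(manip.hand_in())'
```

```text
the job is handed in; nothing more can be done
None
```

I wound the crank clockwise to its stop (about 10.4 rad, roughly 10 N at the grip), pushed the lock bolt fully down, kept the jug, bottle and tray in place, and handed the job in at about 19 s; no verdict came back.

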